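Hold a shaft between the lathe centres

ROBOT

A 6-joint arm with a two-finger parallel gripper is mounted at the origin on the work surface. World frame = base frame: x ahead of the robot, y to its left, z up, the work surface at z = 0. Lengths are in mm, angles in degrees, forces in N, time in s.
With the tool pointing down it reaches from about 425 to 1125 mm from the base axis. Payload 14.9 kg.
Tool frame: the origin (TCP) lies at the very end of the fingers, on their centre line; the grasp point (between the pads) lies 19 mm behind it; z points along the fingers, y is the direction in which the jaws open and shut (so a half turn about z gives the same grasp; the last joint's range is limited). The gripper opens to 91 mm and grips with 3 to 60 N. Pads are 32 mm wide; open, the fingers measure 118 mm over their backs; the gripper's body (76 mm by 178 mm) begins 60 mm behind the grasp point.
Start: joints at [65.415, 21.709, 99.362, -0, 58.929, -1.908], TCP at [269.891, 645.892, 213.932] pointing down, gripper open.
Joint ranges: [-158.91, 158.91], [-42.39, 125.64], [0.06, 152.35], [-60.88, 240.88], [17.5, 164.5], [-176.32, 176.32]. Speed limits (degrees/s): [108.29, 108.29, 136.94, 180, 180, 180].

INTERFACE

Orientations are given as [roll, pitch, yaw] about the fixed x, y, z axes, in that order (R = Rz(yaw) Ry(pitch) Rx(roll)).
In Python, from rig import robot, gripper_to, planner, readout, optics, order, finder gives the robot as it stands. The module is installed in compiled form; this text tells all that it offers. Calls block until the motion is done:
- robot.reach(position, orientation): joint-space move of the TCP to a pose.
- robot.move_l(position, frame=None, max_speed=150, guard=None): straight line of the TCP; frame=None keeps the orientation; max_speed is the mean speed in mm/s. With guard (N) it stops when the force on the tool has changed by that much, and returns True; else False.
- robot.set_joints(angles): joint-space move.
- gripper_to(opening, effort=None): finger opening in mm; effort is the grip in N (None keeps the last); returns when the fingers have stopped.
- robot.dwell(seconds).
- planner.ik(position, orientation): joint angles nearest the present ones, or None.
- readout.sense(): the state.
- optics.capture(name): name is "scene" or "top" or "wrist"; returns a dict with "image" (384x512x3 uint8, red, green, blue), "intrinsics" (3x3 intrinsics, pixels), "rvec" (rotation vector, rad) and "tvec" (3), from world to camera coordinates, as OpenCV has them. Camera axes: x right, y down, z forward; pixel columns grow to the right and rows downward; lengths in mm; the calibration is good to about 2 mm. A picture is of the moment at which its call begins. There is no depth.
A pose or a line that the arm cannot do raises robot.MotionError and nothing moves.
- order.sign_off(): hands the job in, once; it reports no verdict.
Trained networks look in a picture, given as the dict that the camera call returned (one of the last four; its "shot" number tells which), for a name from the list of things; names that differ only in an ending like _2 or _b are one class to them, and where a whole thing is asked for, a point or a joint stands for the part that bears it (a point fixed in the world has none). Each returns a list of dicts, best first, with "score" (0 to 1); they miss things now and then, are a little off and sometimes report something else, mostly with a low value. They report only what shows in the picture. A call takes as long as a camera call. They do not tell look-alikes from the thing itself.
- finder.search_frame(picture, query): "location" ([x, y, z] in mm, in world coordinates, good to about 4 mm: the middle of the surface that is visible of it).
- finder.outline_of(picture, query): "pixels" (384x512 bool, what is visible of it).
The state is a dict: "t": time; "joint_positions": joint angles; "joint_vel": joint speeds; "effort": joint torques, N m; "position": TCP position; "tcp_rot": TCP orientation; "force": force on the tool from outside, world axes, zero at the start; "wrist_torque": the same for the moment, N m; "finger_gap": finger opening in mm.
Only numpy, scipy, OpenCV 4.12 (cv2) and the standard library are available. Lean on these libraries where they do the work, as an engineer would, in place of code of your own. Each camera call takes 0.05 s, during which the arm holds its last target.

TASK

Slide the bench lathe's clear guard fully open along the bed, then lift the stepped shaft out of its wooden rest and bring it over the lathe to hang between the two centres: in line with their points, about midway so there is a gap at each end, hovering just above the steady's two brass-tipped fingers and touching no part of the lathe. Finish while still holding it there quite still, because I want to grease the centres and then wind the tailstock in. Do not knock the shaft against the lathe, and leave the other things on the bench where they lie.

Things in the scene. Friction and masses are not known exactly. Their poses are not given: they have to be found in the camera images.
- guard (a joint): How far the lathe's guard is slid open along the bed, in m: 0 shut, 0.23 at its open stop. It opens towards the tailstock (minus y of between_centres, the robot's right). A clear plastic tunnel with aluminium edges, 230 mm wide across the bed, 235 mm long, top 226 mm above the bench; it slides with about 3 N and stays where left. Shut, it covers the space between the centres.
- guard_handle (a point): Middle of the guard's handle: a level black round bar 12 mm thick and 84 mm long, running across the bed (along x of between_centres), on two posts, its centre line 32 mm above the guard's top (258 mm above the bench). It moves with the guard.
- shaft_mid (a point): Centre of the stepped steel shaft, 140 mm long: thick middle 34 mm in diameter and 60 mm long, on each side a journal 20 mm in diameter and 40 mm long, a small centre hole in each end; 0.5 to 0.8 kg. Its x axis runs along the shaft; both ends are alike. It lies level in one of two wooden V-rests, its axis 50 mm above the bench, pointing roughly away from the robot.
- rest_a: The wooden V-rest (fixed) that carries the stepped shaft, left or right in front of the lathe; origin under its middle, x along the shaft. Base 150 x 50 x 12 mm; two Y-shaped uprights 14 mm thick, 50 mm either side of the middle, 45 mm wide over their arms and 53 mm high, bear the journals; the shaft's thick middle is free all round, 21 mm above the base.
- between_centres (a point): Point midway between the tips of the lathe's two centres, on the spindle axis, 130 mm above the bench: where the shaft's middle belongs. Its x axis points across the bed away from the robot, y along the spindle axis to the headstock (left), z up. The bed's top lies 55 mm below; within 30 mm along y nothing stands higher than the bed once the guard is open.
- head_point (a point): Tip of the conical dead centre (16 mm thick) in the headstock spindle, 85 mm from the midpoint along +y; behind it a catch plate 80 mm in diameter and the headstock, 200 mm tall.
- tail_point (a point): Tip of the like centre in the tailstock, 85 mm from the midpoint along -y. In front of it (to the robot's side) stands the tool post on the carriage, with a turning tool, up to 160 mm above the bench.
- steady_mid (a point): Middle of the fixed steady's opening, on the spindle axis, 48 mm from the midpoint towards the tailstock. A U-shaped casting 16 mm thick, 105 mm wide, cap taken off, open upwards; studs at x = -44 and +44 mm reach 13 mm above the axis. Two brass-tipped fingers point at the axis from below at 45 degrees and end 17 mm from it, 7 mm clear of a journal on the axis.
- plain_bar_mid (a point): Centre of another steel bar, not wanted: plain, 20 mm in diameter all along and 125 mm long, lying in the other wooden rest in the same way.
- chuck_mid (a point): Middle of the lathe's three-jaw chuck (80 mm in diameter, 48 mm high) lying on the bench to the left of the headstock.
- cap_mid (a point): Middle of the steady's cap, a half ring about 105 mm wide and 16 mm high, lying on the bench in front of the lathe.
- tin_mid (a point): Middle of a round metal grease tin, 67 mm in diameter and 42 mm high, on the bench in front of the lathe.
- key_mid (a point): Middle of a T-shaped chuck key, 90 mm wide and 84 mm long, lying on the bench in front of the lathe.
- caliper_mid (a point): Middle of a steel caliper, 200 mm long and 8 mm high, lying on the bench in front of the lathe.
- file_mid (a point): Middle of a file with an orange handle, 320 mm long and 25 mm high, lying on the bench to the right of the lathe.
Not all that is in view belongs to the job. Leave any pink or red look-alike of the part that bears shaft_mid alone.

How it is judged (in metres and radians):
On the way, in this order (a step that is already met when the one before it is completed fails the run):
1. the guard is slid open to within 20 mm of its stop (value of joint guard above 0.21 m), for 0.2 s.
2. the shaft is lifted out of its rest to above the height of the lathe's centres (height (world z) of shaft_mid above 0.15 m and contact force between the fingers and shaft above 1 N), for 0.1 s.
At the end, for the whole second after the job is handed in: The guard is open to within 20 mm of its stop; the gripper still holds the shaft, at rest, its middle within 6 mm of the spindle axis (across and in height) and within 10 mm of midway between the centres, parallel to the axis within 0.07 rad, and the shaft touches no part of the lathe (under 0.2 N) (value of joint guard above 0.21 m and x of shaft_mid in the frame of between_centres between -0.006 and 0.006 m and y of shaft_mid in the frame of between_centres between -0.01 and 0.01 m and z of shaft_mid in the frame of between_centres between -0.006 and 0.006 m and angle between the x axis of shaft and the y axis of lathe, either way round below 0.07 rad and contact force between shaft and lathe below 0.2 N and contact force between the fingers and shaft above 1 N and linear speed of shaft below 0.01 m/s); the arm keeps its last pose, push and grip.
It fails at once if the shaft is knocked against the lathe (over 8 N) (contact force between shaft and lathe above 8 N).
It fails at once if another thing on the bench is moved more than 30 mm (distance of any of plain_bar_mid, chuck_mid, cap_mid, tin_mid, key_mid, caliper_mid, file_mid from where it was at the start of the episode above 0.03 m).
It also fails if it takes over 72 s, if anything falls off the work surface, if the arm or the gripper's body presses on something with over 40 N, if the wrist force passes 120 N, or if a joint passes its speed limit or range.

## Working session

There is one attempt and no reset: what is moved stays moved. The work goes in short steps, each a Python script; the robot and the scene stay as the last script left them, time stands still between calls to the robot, and variables do not carry over. Pictures are saved under pics/ and viewed, and the job is handed in when it is done.

```bash
mkdir -p pics; ls; cat > h.py <<'E'
import numpy as np, cv2
from rig import robot, gripper_to, planner, readout, optics, order, finder
def save(d,n,crop=None,scale=1):
    im=d["image"][:,:,::-1]
    if crop: im=im[crop[1]:crop[3],crop[0]:crop[2]]
    im=cv2.resize(im,None,fx=scale,fy=scale,interpolation=cv2.INTER_CUBIC); cv2.imwrite("pics/"+n,im)
def proj(d,p):
    return cv2.projectPoints(np.array(p,float).reshape(-1,3),np.array(d["rvec"],float),np.array(d["tvec"],float),np.array(d["intrinsics"],float),None)[0].reshape(-1,2)
def ray(d,uv,z):
    R=cv2.Rodrigues(np.array(d["rvec"],float))[0];t=np.array(d["tvec"],float).reshape(3)
    c=-R.T@t; v=R.T@np.linalg.inv(d["intrinsics"])@np.array([uv[0],uv[1],1.]); return c+v*(z-c[2])/v[2]
E
python3 - <<'E'
from h import *
np.set_printoptions(precision=1,suppress=True)
for c in("scene","top","wrist"):
    d=optics.capture(c); save(d,c+"0.png",scale=1.5)
    R=cv2.Rodrigues(np.array(d["rvec"],float))[0]; print(c,-R.T@np.array(d["tvec"]).reshape(3),R[2])
    if c=="wrist": continue
    for q in("guard_handle","shaft_mid","rest_a","between_centres","head_point","tail_point","steady_mid","plain_bar_mid","cap_mid","tin_mid"):
        print(c,q,[(np.array(r["location"]),round(r["score"],2),proj(d,r["location"])[0]) for r in finder.search_frame(d,q)[:3]])
print(readout.sense())
E
```

```text
pics
scene [1320.4 -132.9 1472.2] [-0.6  0.1 -0.8]
scene guard_handle [(array([697.1,  57.5, 226. ]), 0.62, array([292.4, 252. ]))]
scene shaft_mid [(array([365.4, 247.3,  58.9]), 0.78, array([323.6, 191.6])), (array([178.3, 296. ,  25. ]), 0.74, array([325. , 159.3])), (array([683.2,  47.5, 155. ]), 0.32, array([287.2, 258.5]))]
scene rest_a [(array([375.4, 241.2,  12.2]), 0.79, array([321.1, 200.4]))]
scene between_centres [(array([686.9,  49.6, 158. ]), 0.92, array([288.1, 259. ]))]
scene head_point [(array([680.9,  50.6, 159.7]), 0.93, array([288.1, 257.1]))]
scene tail_point [(array([685.6,  45.7, 158. ]), 0.78, array([286.8, 258.8]))]
scene steady_mid [(array([682.6,  50.6, 154.2]), 0.81, array([288.1, 258.3]))]
scene plain_bar_mid [(array([ 366.3, -277.1,   63.4]), 0.71, array([189.5, 203.3]))]
scene cap_mid [(array([372.2,  49.6,  19.2]), 0.72, array([273.7, 203.1]))]
scene tin_mid [(array([382.6, 150.5,  43.3]), 0.6, array([299.7, 199.6]))]
top [ 205.7    9.4 1256.5] [ 0.2 -0.  -1. ]
top guard_handle [(array([607.7,  65.5, 226.5]), 0.91, array([217.4, 136.6])), (array([604.2
[... 593 characters left out ...]
.4, 199.4]), 0.62, array([219.7, 139.1]))]
top plain_bar_mid [(array([371.1, 153.7,  41.1]), 0.64, array([203.5, 222.7]))]
top cap_mid [(array([375.7,  47.4,  11.4]), 0.49, array([234.2, 219. ]))]
top tin_mid [(array([371.6, 154.7,  40.6]), 0.87, array([203.2, 222.6]))]
wrist [197.8 677.2 385.2] [ 0.3 -0.1 -1. ]
{'t': 1.15, 'joint_positions': array([65.4, 21.7, 99.4,  0. , 58.9, -1.9]), 'joint_vel': array([ 0. , -0. , -0. , -0. ,  0.1,  0. ]), 'effort': array([  0. , -76.4, -43.5,   0.1,   0. ,   0. ]), 'position': array([269.9, 645.9, 214. ]), 'tcp_rot': array([180. ,  -0. , 157.3]), 'force': array([-0. , -0.4, -0. ]), 'wrist_torque': array([ 0., -0., -0.]), 'finger_gap': 91.24547790609618}
```

View pics/scene0.png

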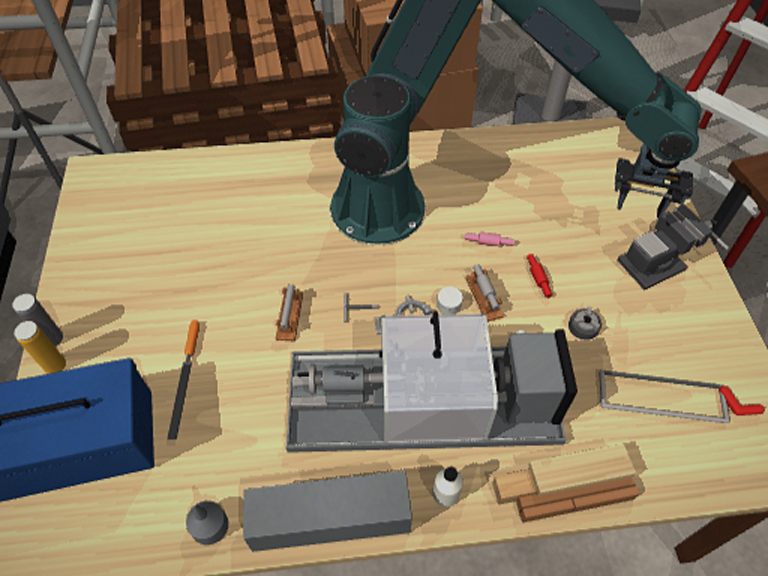

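View pics/top0.png

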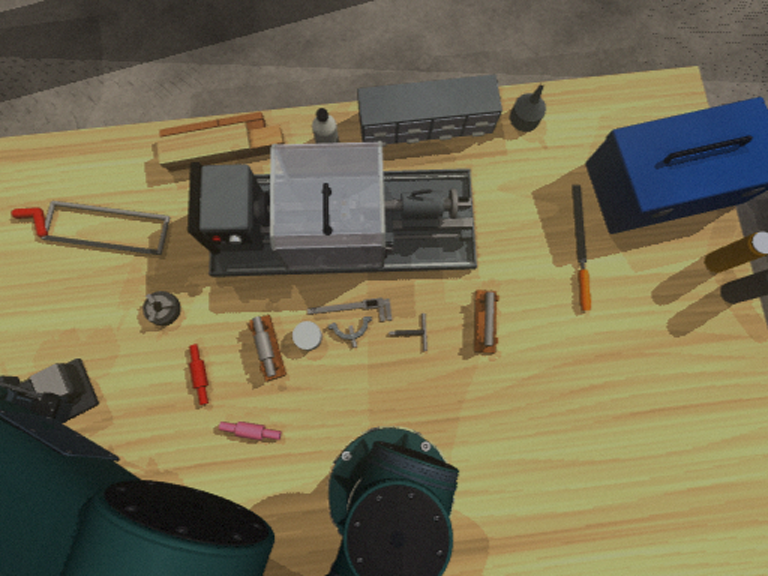

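The wanted shaft is the grey stepped one in the left rest, top (177,230) and scene (324,192) in native pixels. The others are the red look-alike at top (132,249), the pink one at (167,286), and the plain bar in the right rest at (325,215). I'll confirm this in a crop and measure.

```bash
python3 - <<'E'
from h import *
np.set_printoptions(precision=1,suppress=True)
d=optics.capture("top"); save(d,"topc.png",(110,80,330,260),3.6)
s=optics.capture("scene"); save(s,"scenec.png",(180,160,400,310),3.6)
for nm,im in(("top",d),("scene",s)):
  for q,z in(("shaft_mid",50),("guard_handle",258),("plain_bar_mid",50),("rest_a",12)):
    for r in finder.outline_of(im,q)[:4]:
        m=r["pixels"]; ys,xs=np.nonzero(m)
        if len(xs)<5: continue
        rect=cv2.minAreaRect(np.c_[xs,ys].astype(np.float32)); 
        print(nm,q,round(r["score"],2),len(xs),"c",rect[0],rect[1],rect[2],"world",ray(im,rect[0],z))
E
```

```text
top shaft_mid 0.79 366 c (131.40383911132812, 250.0192413330078) (40.98827362060547, 11.7669677734375) 78.69007110595703 world [305.1 403.9  50. ]
top shaft_mid 0.56 324 c (175.18235778808594, 230.57058715820312) (40.45753479003906, 10.304197311401367) 77.47119140625 world [353.9 251.6  50. ]
top shaft_mid 0.55 368 c (166.5, 286.5) (41.86072540283203, 11.313708305358887) 8.130102157592773 world [171.4 293.7  50. ]
top guard_handle 0.97 6342 c (217.00625610351562, 137.19332885742188) (84.6656265258789, 76.92771911621094) 88.15238952636719 world [593.8  65.  258. ]
top plain_bar_mid 0.65 199 c (325.5, 212.5) (35.0, 5.0) 90.0 world [ 356.6 -271.5   50. ]
top plain_bar_mid 0.33 305 c (177.60586547851562, 231.97647094726562) (41.65064239501953, 16.595176696777344) 77.47119140625 world [348.1 243.7  50. ]
top rest_a 0.76 301 c (177.2987823486328, 231.16998291015625) (42.23130416870117, 16.226951599121094) 76.37300109863281 world [355.6 252.   12. ]
scene shaft_mid 0.47 224 c (325.0, 158.5) (9.0, 30.0) 90.0 world [193.8 289.5  50. ]
scene shaft_mid 0.35 14423 c (286.10693359375, 253.55783081054688) (90.82935333251953, 195.30593872070312) 87.81835174560547 world [612.7  60.9  50. ]
scene rest_a 0.82 303 c (321.9396057128906, 196.6456756591797) (35.74989318847656, 14.688679695129395) 67.52056884765625 world [357.7 248.4  12. ]
```

View pics/topc.png

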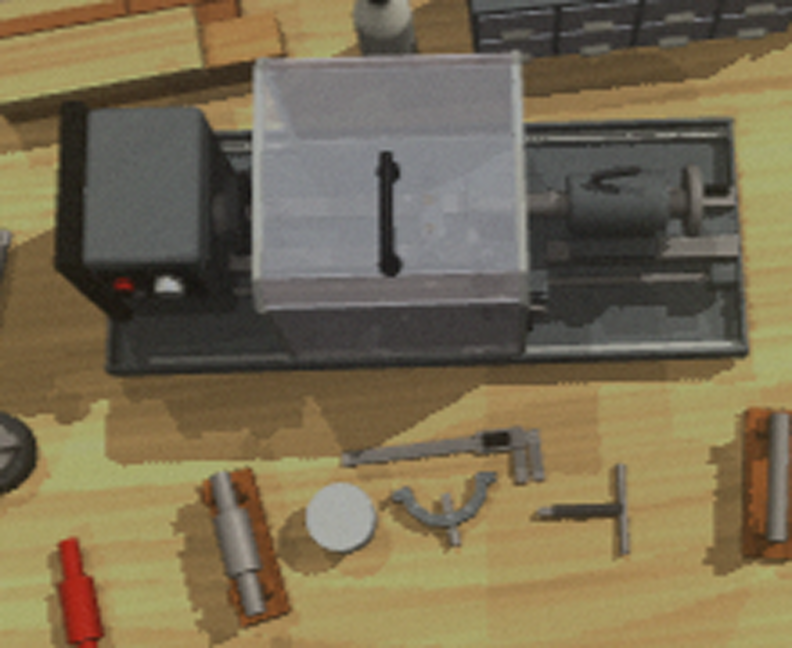

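View pics/scenec.png

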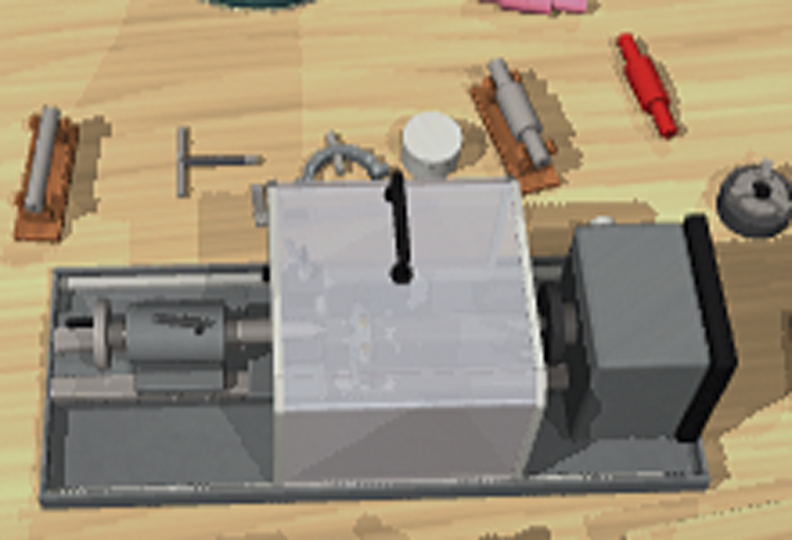

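The crop confirms it: a stepped grey steel shaft in the left rest at crop (237,543). The plain bar is at (778,475) in the right rest. Next I'll locate the handle from the bar's ends in both views and check that the poses are reachable.

```bash
python3 - <<'E'
from h import *
np.set_printoptions(precision=1,suppress=True)
d=optics.capture("top"); s=optics.capture("scene")
T=lambda u,v:(u/3.6+110,v/3.6+80); S=lambda u,v:(u/3.6+180,v/3.6+160)
print("handle top",ray(d,T(385.5,152),258),ray(d,T(390,274),258))
print("handle scn",ray(s,S(402,281),258),ray(s,S(396,172),258))
for z in(0,15): print("bed front top",ray(d,T(108,372),z),ray(d,T(747,355),z))
for z in(12,25): print("bed back scn",ray(s,S(42,505),z),ray(s,S(707,487),z))
for y in(0,180):
  for z in(350,239): print(y,planner.ik([600,60,z],[180,0,y]),planner.ik([600,-170,z],[180,0,y]))
E
```

```text
handle top [641.4  60.2 258. ] [534.3  66.8 258. ]
handle scn [664.6  58.1 258. ] [552.   70.6 258. ]
bed front top [548.  377.4   0. ] [ 491.1 -273.6    0. ]
bed front top [544. 373.  15.] [ 487.7 -270.2   15. ]
bed back scn [ 734.7 -285.    12. ] [788.7 354.9  12. ]
bed back scn [ 739.9 -283.6   25. ] [793.5 350.6  25. ]
0 [  3.5   5.2 105.   -0.   69.8  93.5] [-18.    7.3 102.7  -0.   70.   72. ]
0 [  3.5  11.4 110.   -0.   58.6  93.5] [-18.   13.3 107.7  -0.   59.   72. ]
180 [  3.5   5.2 105.    0.   69.8 -86.5] [ -18.     7.3  102.7    0.    70.  -108. ]
180 [  3.5  11.4 110.    0.   58.6 -86.5] [ -18.    13.3  107.7    0.    59.  -108. ]
```

```bash
python3 - <<'E'
from h import *
np.set_printoptions(precision=1,suppress=True)
o=[180,0,-4.9]; u=np.array([-np.sin(np.radians(4.9)),-np.cos(np.radians(4.9)),0])
p=np.array([597,63.5,239.])
robot.move_l([269.9,645.9,340]); 
robot.reach(p+[0,0,90],o); gripper_to(50,5)
print(readout.sense()["t"])
w=optics.capture("wrist"); save(w,"w1.png",scale=1.5); s=optics.capture("scene"); save(s,"s1.png",(180,120,400,310),3.4)
print(proj(w,[p+[0,0,19]]))
E
```

```text
5.8917
[[256.6 203.3]]
```

View pics/w1.png

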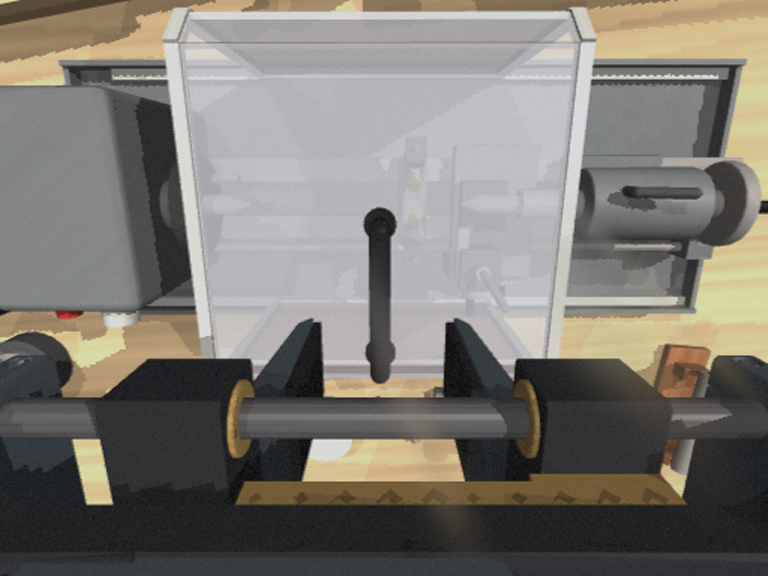

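View pics/s1.png

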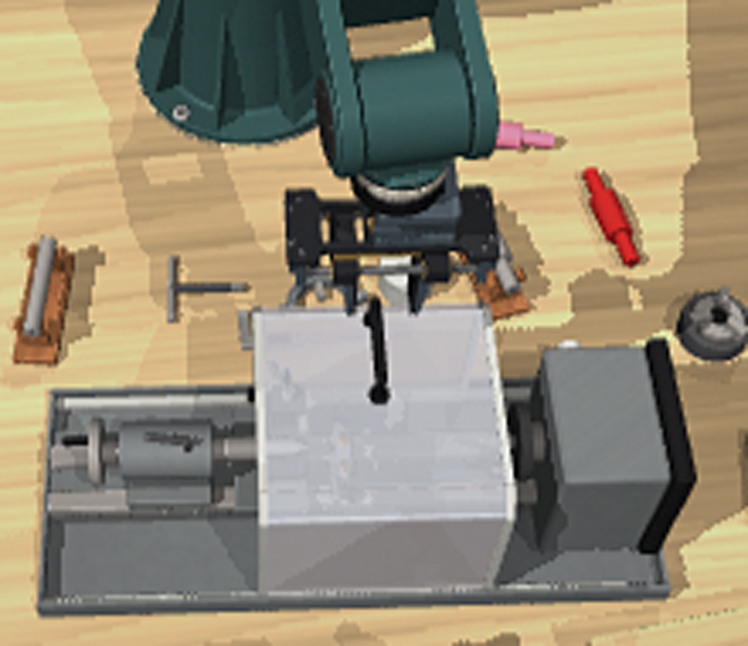

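The wrist view shows the handle at about (380,225)–(380,370), square to the jaws and within about 3 mm of the prediction. I'll go down, grip it lightly and slide the guard.

```bash
python3 - <<'E'
from h import *
np.set_printoptions(precision=1,suppress=True)
u=np.array([-np.sin(np.radians(4.9)),-np.cos(np.radians(4.9)),0])
p=np.array([597,64.5,239.])
print(robot.move_l(p,max_speed=90,guard=10), readout.sense()["position"])
gripper_to(8,5); x=readout.sense(); print(x["finger_gap"],x["force"],x["position"])
p=x["position"]
print(robot.move_l(p+u*200,max_speed=120,guard=25), readout.sense()["force"])
print(robot.move_l(p+u*236,max_speed=40,guard=15)); x=readout.sense(); print(x["t"],x["force"],x["position"], (x["position"]-p)@u,x["finger_gap"])
gripper_to(50,5)
q=x["position"]; robot.move_l(q+[0,0,90],max_speed=150)
s=optics.capture("scene"); save(s,"s2.png",(150,120,400,310),3.1)
print(readout.sense()["t"])
E
```

```text
False [597.4  64.5 239.6]
11.94627521203201 [ 0.1  1.1 -0.2] [597.   64.5 239.1]
False [ 4.1 -2.8 -3.5]
False
10.675 [ 7.7  9.7 -1.5] [ 576.9 -171.2  239. ] 236.56733815528167 61.83112632131906
11.6917
```

View pics/s2.png

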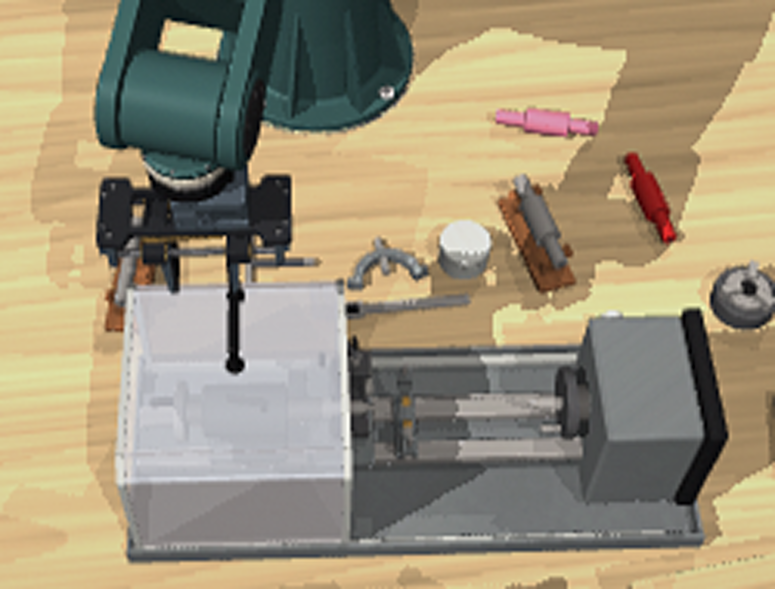

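```bash
python3 - <<'E'
from h import *
np.set_printoptions(precision=1,suppress=True)
s=optics.capture("scene")
S=lambda u,v:(u/3.1+150,v/3.1+120)
# handle top post end (near end boss) before: s1 crop (379,396)/3.4+(180,120); now (235,366)
a=ray(s,(379/3.4+180,396/3.4+120),258); b=ray(s,S(235,366),258); print(a,b,b-a)
# guard rear lower edge / top-left edges
a=ray(s,(513/3.4+180,518/3.4+120),226); b=ray(s,S(349,476),226); print("corner",a,b,b-a)
t=optics.capture("top"); save(t,"t2.png",(110,80,330,260),3.6)
w=optics.capture("wrist"); save(w,"w2.png",scale=1.5)
for nm,im in(("top",t),("scene",s),("wrist",w)):
  for q in("head_point","tail_point","between_centres","steady_mid"):
    print(nm,q,[(np.array(r["location"]),round(r["score"],2),proj(im,r["location"])[0]) for r in finder.search_frame(im,q)[:2]])
E
```

```text
[658.9  58.4 258. ] [ 641.8 -147.5  258. ] [ -17.2 -205.9    0. ]
corner [779. 164. 226.] [759.5 -45.  226. ] [ -19.5 -209.     0. ]
top head_point [(array([621. , 145. ,  73.9]), 0.93, array([198.5, 151.1]))]
top tail_point [(array([624.6, 149.4,  74.3]), 0.55, array([197.2, 150.3]))]
top between_centres [(array([628.3, 153.2,  73.9]), 0.91, array([196. , 149.4]))]
top steady_mid [(array([629.6, 150.7,  77.5]), 0.69, array([196.5, 148.7]))]
scene head_point [(array([679.7,  15.5, 146.4]), 0.82, array([277.4, 259.6]))]
scene tail_point [(array([683.7,  13.5, 148.4]), 0.65, array([277. , 260.5]))]
scene between_centres [(array([683.5,  12.2, 143.7]), 0.93, array([276.5, 261.1]))]
scene steady_mid [(array([678.3,  17.6, 142.7]), 0.75, array([277.9, 259.7]))]
wrist head_point [(array([ 651.7, -123.6,  225.8]), 0.81, array([195.8, 115.9]))]
wrist tail_point [(array([ 646.9, -124.5,  224.9]), 0.92, array([197.7, 121.3]))]
wrist between_centres []
wrist steady_mid [(array([ 648.3, -124.4,  223.2]), 0.59, array([197.8, 119.7]))]
```

View pics/t2.png

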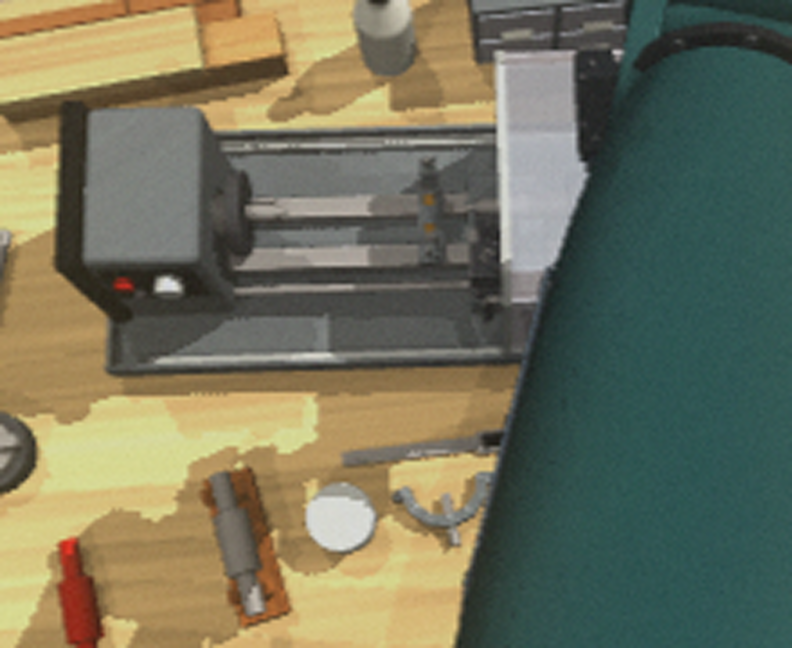

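View pics/w2.png

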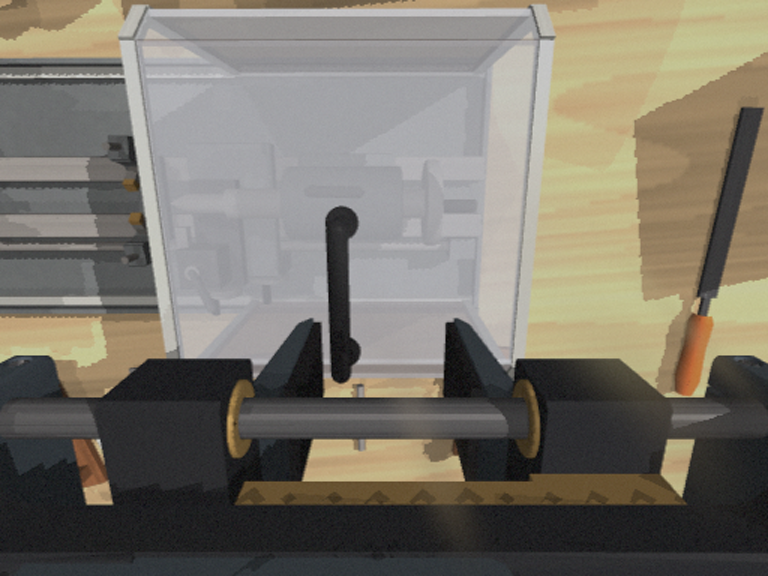

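The guard moved only about 208 mm, because the fingers were forced open by the weak grip. I'll regrip harder and finish the slide.

```bash
python3 - <<'E'
from h import *
np.set_printoptions(precision=1,suppress=True)
u=np.array([-np.sin(np.radians(4.9)),-np.cos(np.radians(4.9)),0])
w=optics.capture("wrist"); c=readout.sense()["position"]
h=ray(w,(340/1.5,300/1.5),260); d=(h-c)@u; print(h,c,d)
p=c+u*d; 
robot.move_l(p,max_speed=150); p[2]=239
print(robot.move_l(p,max_speed=110,guard=10))
gripper_to(8,30); x=readout.sense(); print(x["finger_gap"],x["force"],(x["position"]-[597,64.5,239])@u)
print(robot.move_l(p+u*(236-(p-[597,64.5,239])@u),max_speed=25,guard=20)); x=readout.sense(); print(x["t"],x["force"],(x["position"]-[597,64.5,239])@u,x["finger_gap"])
gripper_to(60)
q=x["position"]; robot.move_l(q+[0,0,90],max_speed=150)
s=optics.capture("scene"); save(s,"s3.png",(150,120,400,310),3.1)
w=optics.capture("wrist"); save(w,"w3.png",scale=1.5)
print(readout.sense()["t"])
E
```

```text
[ 582.6 -146.3  260. ] [ 576.9 -171.2  329. ] -25.25213822196091
False
11.002799204368571 [-0.6 -0.4  1.2] 211.29501156538498
True
14.7667 [-0.3  2.4  4.9] 211.43974114182245 11.085458307630894
16.4833
```

View pics/w3.png

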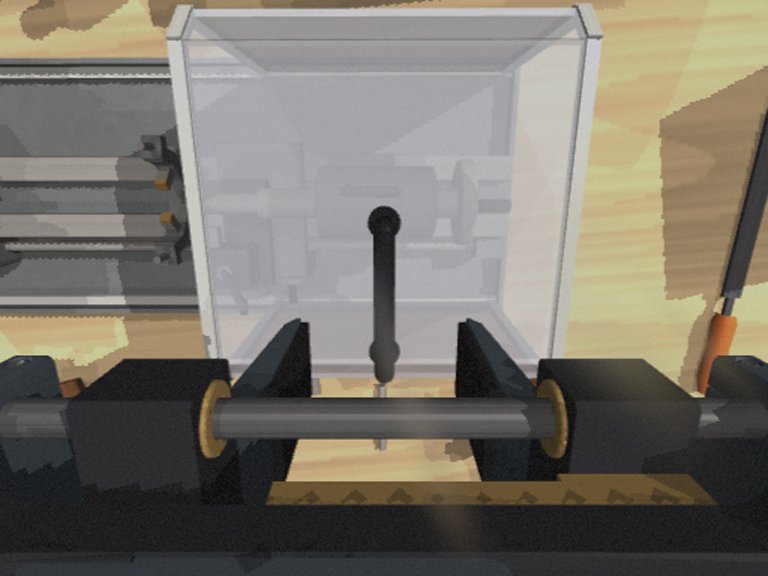

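View pics/s3.png

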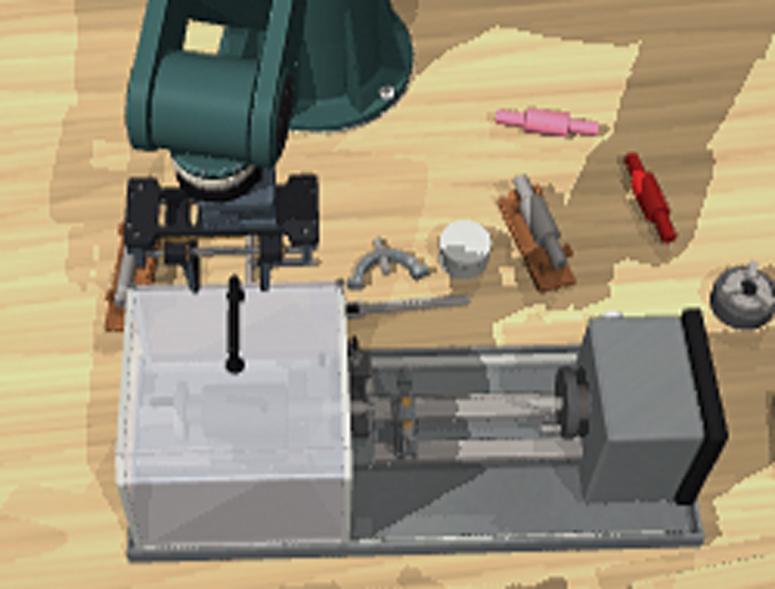

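```bash
python3 - <<'E'
from h import *
np.set_printoptions(precision=1,suppress=True)
u=np.array([-np.sin(np.radians(4.9)),-np.cos(np.radians(4.9)),0])
o=np.array([597,64.5,239])
c=readout.sense()["position"]; p=c.copy(); p[2]=239
print(robot.move_l(p,max_speed=130,guard=10))
gripper_to(8,50); x=readout.sense(); print(x["finger_gap"],x["force"],(x["position"]-o)@u)
p=x["position"]
print(robot.move_l(p-u*12,max_speed=40,guard=30)); x=readout.sense(); print(x["force"],(x["position"]-o)@u)
print(robot.move_l(p+u*25,max_speed=40,guard=35)); x=readout.sense(); print(x["t"],x["force"],(x["position"]-o)@u,x["finger_gap"])
w=optics.capture("wrist"); save(w,"w4.png",scale=1.5)
E
```

```text
False
10.740268813274636 [-0.5 -0.3  0.1] 211.38363450592746
False
[-0.8  2.3  2.3] 198.7436431839505
True
19.0833 [0.2 8.2 5.2] 211.41247508815368 11.029803254950385
```

View pics/w4.png

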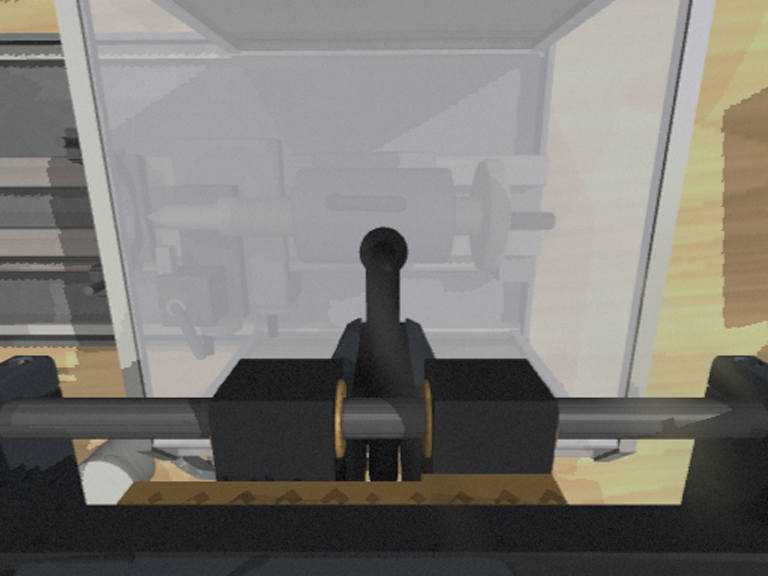

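The guard slides freely and hits a rigid stop at the same spot both times, 211.4 mm from where it started. It was evidently about 18 mm ajar to begin with, so it is now fully open. Next I'll measure the centres.

```bash
python3 - <<'E'
from h import *
import pickle
gripper_to(60); c=readout.sense()["position"]; robot.move_l(c+[0,0,110],max_speed=200)
robot.reach([585,40,330],[180,0,-4.9]); robot.dwell(0.15)
w=optics.capture("wrist"); save(w,"w5.png",scale=1.5); 
s=optics.capture("scene"); save(s,"s5.png",(230,210,380,300),5)
pickle.dump((w,s),open("m5.pkl","wb"))
for q in("head_point","tail_point","between_centres","steady_mid"):
    print(q,[(np.round(r["location"],1),round(r["score"],2),np.round(proj(w,r["location"])[0]*1.5)) for r in finder.search_frame(w,q)[:2]])
print(readout.sense()["t"])
E
```

```text
head_point [(array([652.5, -17.7, 202.7]), 0.7, array([463., 172.]))]
tail_point []
between_centres [(array([649.3, -16.1, 198.6]), 0.8, array([459., 177.]))]
steady_mid [(array([651.6, -18.6, 197.4]), 0.72, array([463., 173.]))]
21.9333
```

View pics/w5.png

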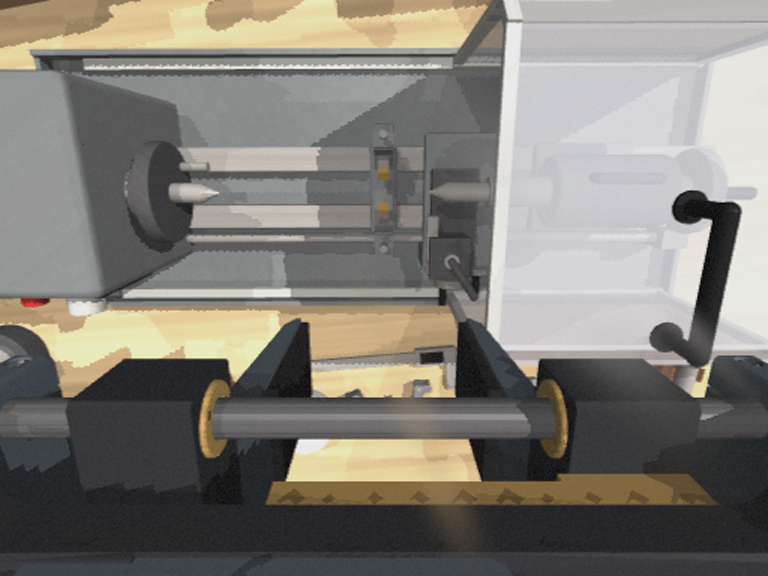

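View pics/s5.png

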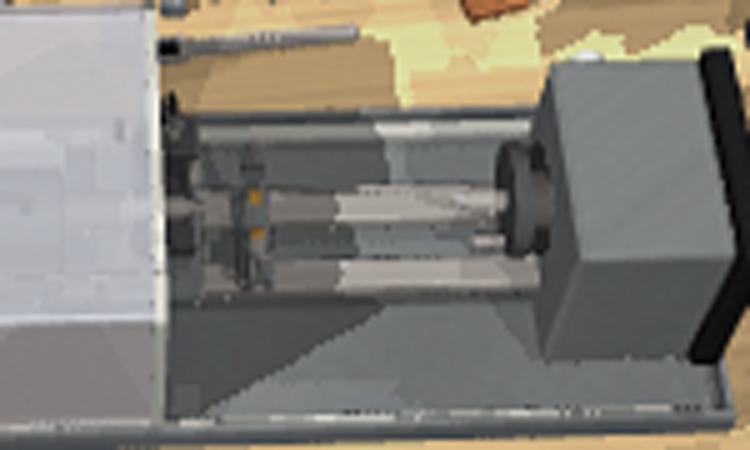

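The wrist view clearly shows the head tip at about (218,192) and the tail tip at about (430,192). I'll refine both in a crop.

```bash
python3 - <<'E'
from h import *
import pickle
w,s=pickle.load(open("m5.pkl","rb"))
save(w,"w5c.png",(110,75,340,205),3.4)
H=ray(w,(218.5/1.5,192.5/1.5),130);T=ray(w,(430/1.5,192.5/1.5),130)
d=H-T; print(H,T,np.linalg.norm(d),(H+T)/2,"yaw",np.degrees(np.arctan2(-d[0],d[1])))
E
```

```text
[650.62686153 167.81643244 130.        ] [635.72038935  -2.98200216 130.        ] 171.44768349088758 [643.17362544  82.41721514 130.        ] yaw -4.987863666455132
```

View pics/w5c.png

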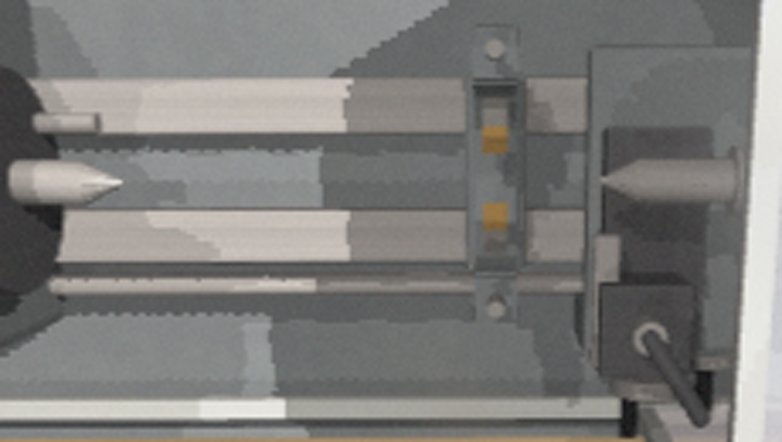

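The lathe midpoint is about (643,82.7) with yaw −4.9°, and the tip distance comes out at 171 mm against 170 nominal. Now for a close look at the shaft.

```bash
python3 - <<'E'
from h import *
import pickle
np.set_printoptions(precision=1,suppress=True)
t=optics.capture("top"); save(t,"t6.png",(150,190,260,270),7)
N=lambda u,v,k,a,b:((u+.5)/k-.5+a,(v+.5)/k-.5+b)
a=ray(t,N(219,472,3.6,110,80),55);b=ray(t,N(256,612,3.6,110,80),55); print(a,b,np.degrees(np.arctan2((a-b)[1],(a-b)[0])),(a+b)/2)
phi=np.degrees(np.arctan2((a-b)[1],(a-b)[0])); m=(a+b)/2
dr=np.array([np.cos(np.radians(phi)),np.sin(np.radians(phi)),0])
P=m+dr*70; P[2]=230
print(planner.ik(P,[180,0,phi+180]))
robot.reach(P,[180,0,phi+180]); robot.dwell(.15)
w=optics.capture("wrist"); save(w,"w6.png",scale=1.5); pickle.dump(w,open("m6.pkl","wb"))
for r in finder.outline_of(w,"shaft_mid")[:3]:
    ys,xs=np.nonzero(r["pixels"]); print(r["score"],len(xs),cv2.minAreaRect(np.c_[xs,ys].astype(np.float32)))
x=readout.sense();print(x["t"],x["joint_positions"],P,phi)
E
```

```text
[423.6 261.9  55. ] [286.7 236.6  55. ] 10.462799734597851 [355.1 249.2  55. ]
[ 29.    1.9 121.8   0.   56.3 -71.4]
0.92 2986 ((393.70269775390625, 99.28378295898438), (31.72900390625, 126.2584228515625), 9.462322235107422)
0.73 3099 ((256.5, 111.0), (132.0, 31.0), 90.0)
24.7167 [ 29.    1.9 121.8   0.   56.3 -71.4] [424.  261.9 230. ] 10.462799734597851
```

View pics/w6.png

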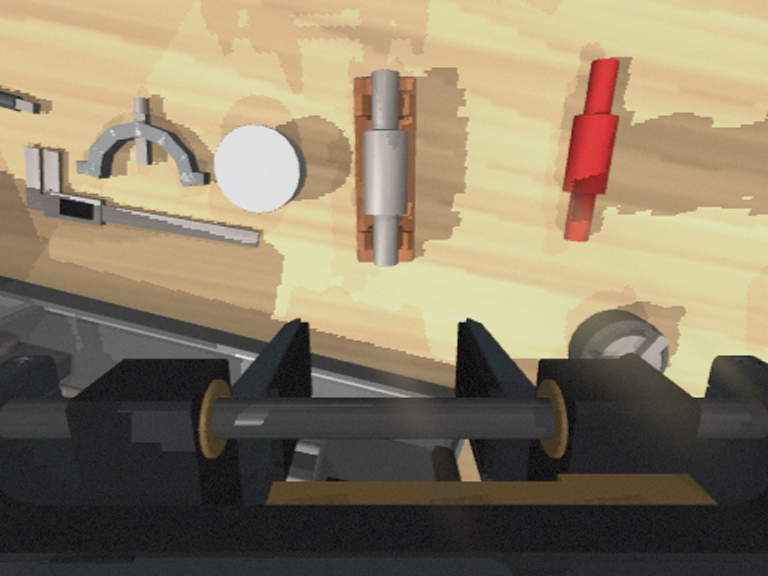

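View pics/t6.png

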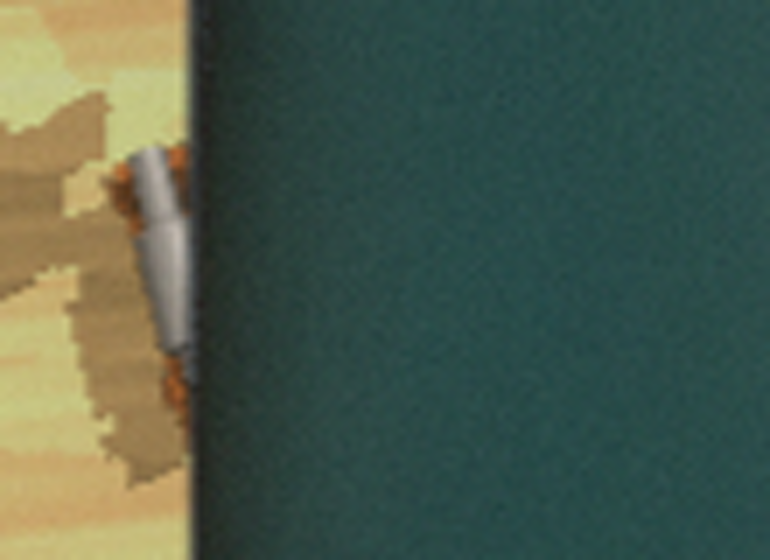

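The wrist view shows the steel shaft square to the tool at (385,70)–(385,265), with its shoulders at rows 130 and 214. The red look-alike at (590,150) is well clear. The tin at (258,168) is near, so I'll limit the opening to 60 mm.

```bash
python3 - <<'E'
from h import *
import pickle
np.set_printoptions(precision=1,suppress=True)
w=pickle.load(open("m6.pkl","rb"))
N=lambda u,v,k=1.5,a=0,b=0:((u+.5)/k-.5+a,(v+.5)/k-.5+b)
for r0,r1,z in((70,265,57),(130,214,65),(70,265,50)):
    a=ray(w,N(385,r0),z);b=ray(w,N(385,r1),z); print(a,b,(a+b)/2,np.linalg.norm(a-b),np.degrees(np.arctan2(*(b-a)[1::-1])))
tn=ray(w,N(258,168),42); print("tin",tn)
E
```

```text
[286.8 239.1  57. ] [424.2 264.6  57. ] [355.5 251.9  57. ] 139.74655750516482 10.506246189547737
[326.2 246.4  65. ] [384.2 257.2  65. ] [355.2 251.8  65. ] 58.9540224754822 10.50624618954774
[285.5 238.9  50. ] [425.7 264.9  50. ] [355.6 251.9  50. ] 142.58764243441928 10.50624618954774
tin [369.8 154.8  42. ]
```

```bash
python3 - <<'E'
from h import *
np.set_printoptions(precision=1,suppress=True)
o=[180,0,190.5]
robot.move_l([355.4,251.9,150],frame=o if False else None,max_speed=150)
gripper_to(60)
print(robot.move_l([355.4,251.9,31],max_speed=80,guard=8), readout.sense()["position"])
gripper_to(25,50); x=readout.sense(); print(x["finger_gap"],x["force"],x["position"],x["t"])
f0=x["force"]
robot.move_l([355.4,251.9,70],max_speed=60); robot.move_l([355.4,251.9,255],max_speed=150)
robot.dwell(.2); x=readout.sense(); print(x["finger_gap"],x["force"],x["wrist_torque"],x["position"],x["tcp_rot"],x["t"])
for z in (255,111): print(planner.ik([643.2,82.7,z],[180,0,85.1]))
s=optics.capture("scene"); save(s,"s7.png",(180,60,400,310),2.4)
E
```

```text
False [355.6 252.1  31.4]
33.07303380416469 [  6.6 -15.3   6.5] [355.5 251.   31.1] 27.95
33.18386876428197 [-0.3  0.5 -7. ] [0.1 0.  0. ] [355.2 251.8 254.4] [-180.    -0.1 -169.5] 30.3333
[  5.3  14.6 104.2  -0.   61.2  10.2]
[  5.3  24.8 107.7  -0.   47.5  10.2]
```

View pics/s7.png

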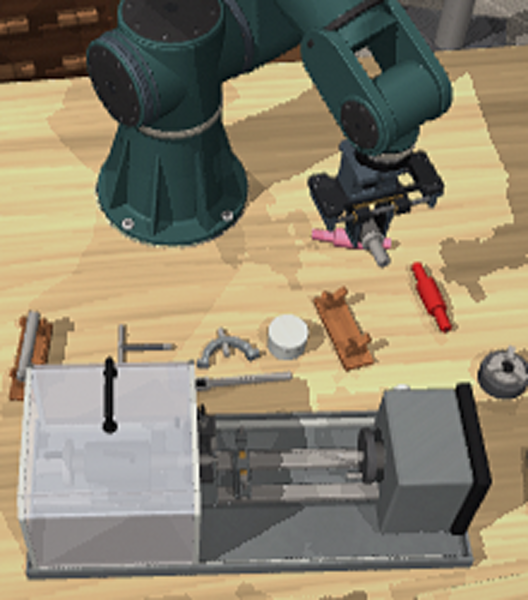

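The shaft is held and level, with about 7 N of weight and no moment. Now I'll bring it over the lathe and check before the final descent.

```bash
python3 - <<'E'
from h import *
np.set_printoptions(precision=1,suppress=True)
robot.reach([643.2,82.7,255],[180,0,85.1]); 
print(robot.move_l([643.2,82.7,160],max_speed=100,guard=8)); robot.dwell(.2)
x=readout.sense(); print(x["finger_gap"],x["force"],x["wrist_torque"],x["position"],x["tcp_rot"],x["t"])
for c in("scene","wrist","top"):
    d=optics.capture(c); save(d,c+"8.png",None if c=="wrist" else ((230,190,380,300) if c=="scene" else (130,80,280,190)),1.5 if c=="wrist" else 5)
E
```

```text
False
33.24659490774863 [ 0.2 -0.7 -7.3] [-0.1  0.   0. ] [643.5  82.7 160.6] [180.   -0.   85.1] 32.95
```

View pics/wrist8.png

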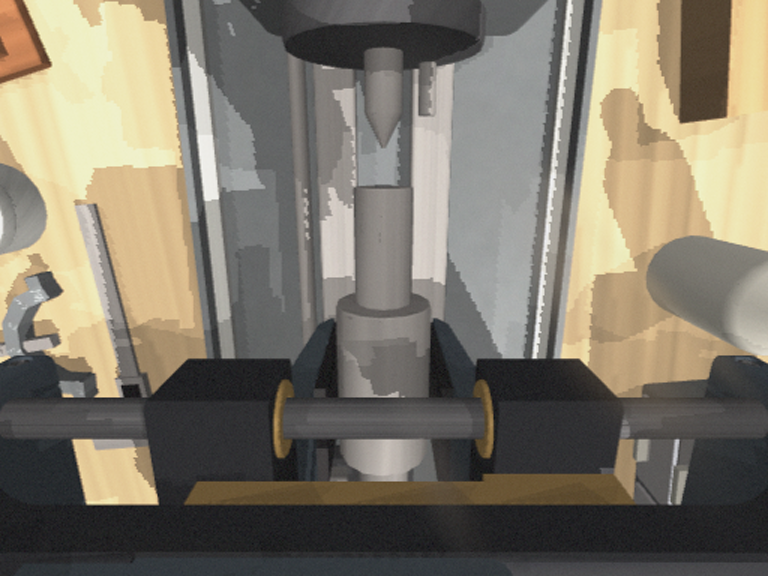

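View pics/scene8.png

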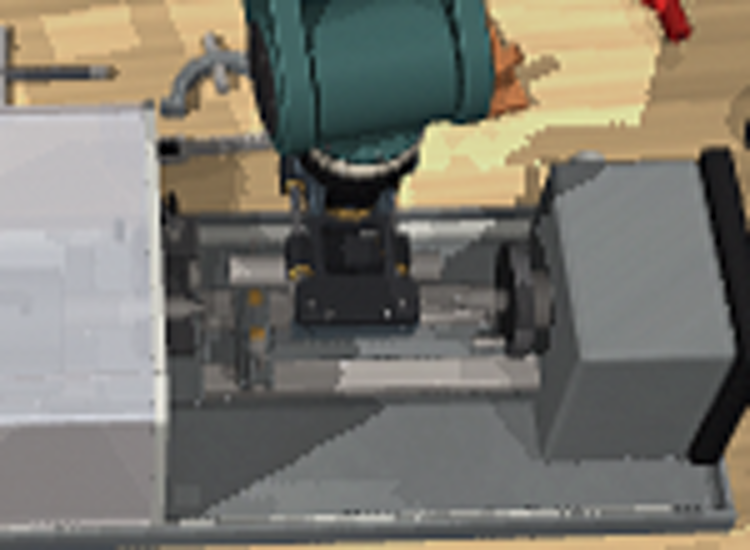

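View pics/top8.png

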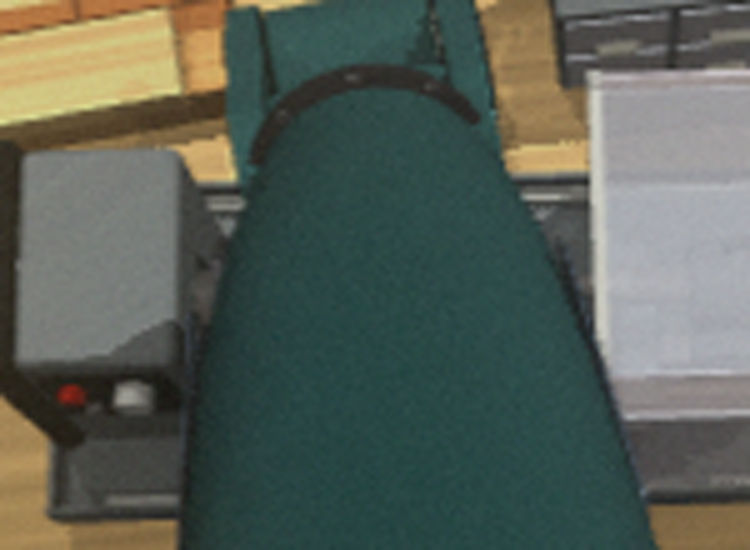

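The wrist view shows the dead-centre tip at (384,147) in line with the shaft at column 384, with a gap at that end. I'll descend.

```bash
python3 - <<'E'
from h import *
np.set_printoptions(precision=1,suppress=True)
print(robot.move_l([643.2,82.7,111],max_speed=35,guard=4)); robot.dwell(.5)
x=readout.sense(); print(x["finger_gap"],x["force"],x["wrist_torque"],x["position"],x["tcp_rot"],x["t"])
d=optics.capture("wrist"); save(d,"w9.png",(180,0,340,320),1.85); save(d,"w9.png",(190,60,330,220),3.7)
N=lambda u,v:((u+.5)/3.7-.5+190,(v+.5)/3.7-.5+60)
h=np.array([np.sin(np.radians(4.95)),np.cos(np.radians(4.95)),0]);m=np.array([643.2,82.7,130])
print("pred tip",(proj(d,[m+85*h])[0]-[190,60])*3.7,"pred end top/bot",(proj(d,[m+70*h+[0,0,10],m+70*h-[0,0,10],m+70*h])-[190,60])*3.7)
s=optics.capture("scene"); save(s,"s9.png",(230,190,380,300),5)
E
```

```text
False
33.19965368705384 [-0.4 -0.5 -6.1] [-0.1  0.   0. ] [643.2  82.7 111. ] [180.    0.   85.1] 35.15
pred tip [240.9 131.5] pred end top/bot [[240.8 253.7]
 [240.9 244.2]
 [240.9 248.6]]
```

View pics/w9.png

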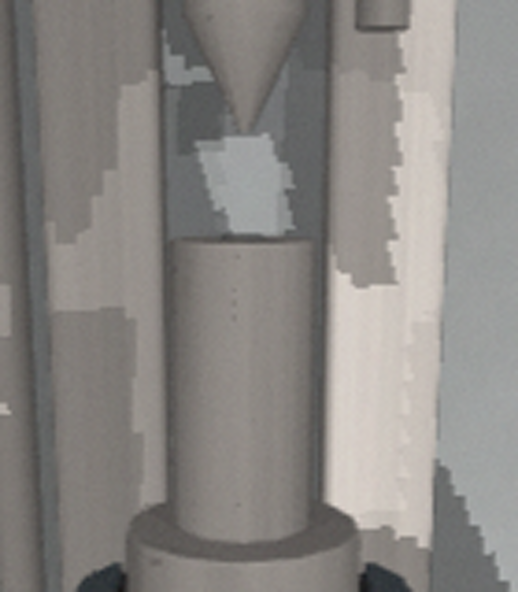

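View pics/s9.png

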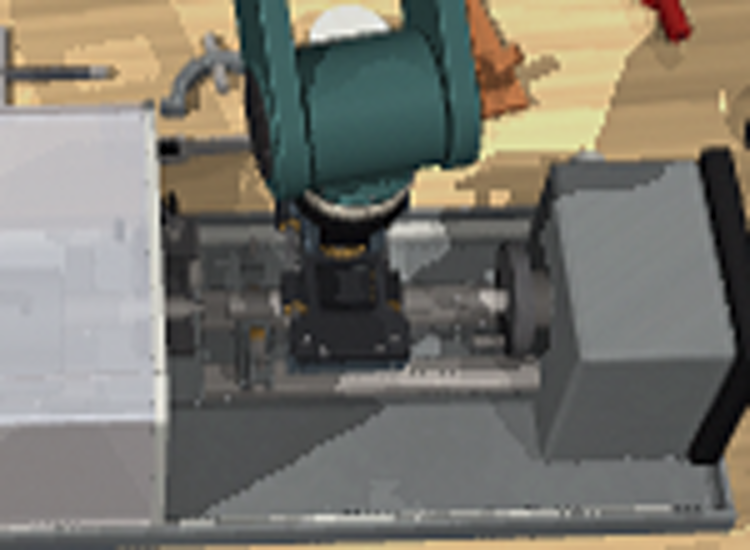

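```bash
python3 - <<'E'
from h import *
x=readout.sense(); print(x["t"],x["force"],x["joint_vel"].max(),x["finger_gap"])
order.sign_off()
E
```

```text
35.25 [-0.48663524  0.25472619 -6.40412941] 0.12089562981557164 32.845418332265865
the job is handed in; nothing more can be done
```

The guard is fully open, and I handed the job in at 35 s with the gripper holding the shaft still between the two centres. The sign-off gives no verdict.

- **Guard:** My first push slipped off the handle because the grip was too weak. I regripped harder and the guard met a rigid stop in the same place twice, 211.4 mm from where it started. The joint is meant to travel 230 mm, so I take it that it started about 18 mm ajar. The pictures fit this, but I had no direct reading of the joint.
- **Shaft:** I took the grey stepped shaft from the left rest. The fingers are 33 mm apart on its 34 mm thick middle, and the wrist carries 6–7 N with almost no moment.
- **Position over the lathe:**
  - **Line with the axis:** In the last wrist picture the shaft is within about 0.5 mm sideways of the headstock centre's point.
  - **End gaps:** The gap at the headstock end is about 14 mm, so the shaft may sit 1–2 mm towards the headstock. I could not see the gap at the tailstock end in that picture.
  - **Height:** I set it from the arm's position and the heights you gave, not from a separate measurement.
  - **Contact:** No contact force showed on the way down.
- **Other things on the bench:** In the pictures they still lie where they were. I did not measure them.

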